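# Make up two craft kits of wood slices, cones and a chestnut

## Task

Make up two kits from the natural stock on the craft table. Wreath kit, in the rectangular white tray: the large wood slice lying flat in the middle of the larger cell and the small pine cone standing upright in the middle of the smaller cell. Centrepiece kit, in the round white dish: the small wood slice lying flat in the middle, the tall pine cone standing upright on the middle of that slice, and the chestnut on the dish's floor beside the slice; leave the jar, the mug and the tape roll where they are.

Things in the scene. Friction and masses are not known exactly. Their poses are not given: they have to be found in the camera images.
- large_slice: Larger of the two loose round wood slices (dark bark edge, pale ringed face): disc 64 mm across, 20 mm thick, lying flat, about 45 g. Origin: centre of its underside; z up.
- small_slice: Smaller loose round wood slice, like the large one: disc 46 mm across, 20 mm thick, lying flat, about 24 g. Origin: centre of its underside; z up.
- tall_cone: Tall brown pine cone standing on its flat base: 78 mm high, base 36 mm across, straight-sided and 42 mm across from 12 to 45 mm above its base, then narrowing to 16 mm at the tip; about 30 g. Origin: centre of its underside; z up along the cone.
- small_cone: Small brown pine cone standing on its flat base: 42 mm high, base 28 mm across, straight-sided and 33 mm across from 7 to 28 mm above its base, then narrowing to 18 mm; about 15 g. Origin: centre of its underside; z up along the cone.
- chestnut: Dark shiny brown chestnut: round from above, 34 mm across at mid-height, 26 mm high, with a flat pale underside 20 mm across on which it sits; about 16 g. Origin: its centre, 13 mm above its underside; z up.
- tray: Rectangular white tray, fixed, 210 mm along its x, 130 along y; floor 4 mm thick, rim 5 mm wide and 10 mm high above the table. A 5 mm divider along y, as high, parts it into a larger cell (115 x 120 mm inside, middle at x = -42.5, y = 0 mm) and a smaller (80 x 120, middle at x = +60, y = 0), always the farther one from the robot. Origin: centre of underside; x within 0.3 rad of forward; z up.
- dish: Round white ceramic dish, fixed, 180 mm across, on the other side from the tray; flat floor 172 mm across and 4 mm thick, rim 10 mm high above the table. Origin: centre of its underside. The chestnut fits between slice and rim, about 56 mm from the middle; once the tall cone stands there, a gripper's body has little room beside it.
- jar: Closed glass jar with a paper band and steel lid, 50 mm across and 70 mm high, loose, standing among the stock; not part of any kit. Origin: centre of its underside.
- mug: Blue mug, 76 mm across and 85 mm high, with a handle, loose, beyond the stock; not part of any kit. Origin: centre of its underside.
- tape: Roll of clear tape lying flat, 72 mm across with a 52 mm hole, 24 mm high, loose, beyond the stock; not part of any kit. Origin: centre of its underside.
Mind the look-alikes: they are no part of the job. Leave any orange or purple look-alike of the tall_cone alone.

How it is judged:
By the outcome, as a careful person would: the job done as asked, in the order asked, and still so for the second after the job is handed in, with the robot touching nothing.
It also fails if it takes over 99 s, if anything falls off the work surface, if the arm or the gripper's body presses on something with over 40 N, if the wrist force passes 120 N, or if a joint passes its speed limit or range.

## Robot

A 6-joint arm with a two-finger parallel gripper is mounted at the origin on the work surface. World frame = base frame: x ahead of the robot, y to its left, z up, the work surface at z = 0. Lengths are in mm, angles in rad, forces in N, time in s.
With the tool pointing down it reaches from about 350 to 775 mm from the base axis. Payload 7.3 kg.
Tool frame: the origin (TCP) lies on the centre line of the jaws, within the pads' length; the fingertips stand 22 mm ahead of it and the grasp point (between the pads) lies 3 mm ahead of it; z points along the fingers, y is the direction in which the jaws open and shut (so a half turn about z gives the same grasp; the last joint's range is limited). The gripper opens to 92 mm and grips with 3 to 60 N. Pads are 19 mm wide; open, the fingers measure 130 mm over their backs; the gripper's body (75 mm by 190 mm) begins 47 mm behind the grasp point.
Start: joints at [1.01, 0.342, 1.524, -0, 1.275, -0.146], TCP at [211.566, 480.503, 248.741] pointing down, gripper open.
Joint ranges: [-2.53, 2.53], [-0.77, 2.02], [0.04, 2.7], [-1, 4.14], [0.28, 2.66], [-3.11, 3.11]. Speed limits (rad/s): [2.57, 2.57, 3.14, 3.14, 3.14, 3.14].

## Interface

Orientations are given as [roll, pitch, yaw] about the fixed x, y, z axes, in that order (R = Rz(yaw) Ry(pitch) Rx(roll)).
In Python, from plant import bot gives the robot as it stands.
- The arm moves only by the tool play_rows, never from a script. Its argument "moves" is one flat list of numbers, 5 for each row, row after row: the closure in counts, from 0 (fully open) to 255 (shut), then the shift along the tool's x, y, z in mm, then the turn about the tool's z in degrees. A call has 1 to 8 rows; each row is the pose to reach, as a shift and turn from the pose commanded when the call began, along the tool's axes at that moment; what a row does not reach only later rows make up. A row lasts 1/12 s, in which the tool goes at most 41.7 mm and 7.16 degrees, less where a joint would pass 70% of its speed; a pose out of reach is approached as far as the arm can. A call with a gripper value outside its range is refused whole. The fingers move at their own pace and stop on an object; the grip force is fixed at half the most. Time passes only in rows, so rows that repeat a pose let the fingers close. It gives the time, the measured TCP pose, the force and the opening at its end, in the units of the state.
- bot.get_obs(): the state, without advancing time (a new reading comes with each control period).
- bot.capture(name): name is "scene" or "top" or "wrist"; returns a dict with "color" (384x512x3 uint8, red, green, blue), "fx", "fy", "cx", "cy" (pixels), "world_to_cam" (4x4, takes a point from world to camera coordinates); the wrist camera has in their place "T_tool_cam" (4x4, takes a point from camera to tool coordinates, whose origin is the TCP and whose axes are the flange's). Camera axes: x right, y down, z forward; pixel columns grow to the right and rows downward; lengths in mm; the calibration is good to about 2 mm. A picture is of the moment at which its call begins: read the wrist's pose just before it. There is no depth.
- bot.close_job(): hands the job in, once; it reports no verdict.
The state is a dict: "time": time; "joint_positions": joint angles; "dq": joint speeds; "tau": joint torques, N m; "tool_pos": TCP position; "tcp_rot": TCP orientation; "contact_force": force on the tool from outside, world axes, zero at the start; "moment": the same for the moment, N m; "grip_width": finger opening in mm.
Only numpy, scipy, OpenCV 4.12 (cv2) and the standard library are available. Lean on these libraries where they do the work, as an engineer would, in place of code of your own. Each camera call takes 0.05 s, during which the arm holds its last target.

## Working session

There is one attempt and no reset: what is moved stays moved. The work goes in short steps, Python scripts to look and compute and a tool call to move; the robot and the scene stay as the last step left them, time stands still between calls to the robot, and variables do not carry over. Pictures are saved under pics/ and viewed, and the job is handed in when it is done.

Besides the shell and the picture viewer there is one more tool, called after "Emit:" as name(argument=value, ...) on one line, values as JSON. play_rows: Moves the arm, as the interface text tells. Its arguments: {"type":"object","properties":{"moves":{"type":"array","items":{"type":"number"}}},"required":["moves"]}

```bash
ls; mkdir -p pics
cat > h.py <<'E'
import numpy as np,cv2
from plant import bot
from scipy.spatial.transform import Rotation as R
def save(c,n,crop=None,s=1):
    im=c["color"][:,:,::-1]
    if crop: im=im[crop[1]:crop[3],crop[0]:crop[2]]
    im=cv2.resize(im,None,fx=s,fy=s,interpolation=cv2.INTER_CUBIC)
    cv2.imwrite("pics/"+n,im)
def ray(c,u,v,z,T=None):
    # point on plane z
    d=np.array([(u-c["cx"])/c["fx"],(v-c["cy"])/c["fy"],1.])
    M=T if T is not None else np.linalg.inv(c["world_to_cam"])
    o=M[:3,3]; w=M[:3,:3]@d
    return o+w*(z-o[2])/w[2]
def proj(c,p):
    q=c["world_to_cam"]@np.append(p,1.); return c["fx"]*q[0]/q[2]+c["cx"],c["fy"]*q[1]/q[2]+c["cy"]
E
python3 - <<'E'
from h import *
import pickle
o=bot.get_obs();print(o)
for n in("scene","top","wrist"):
    c=bot.capture(n); save(c,n+"0.png",s=1.5); pickle.dump(c,open(n+"0.pkl","wb")); print({k:v for k,v in c.items() if k!="color"})
E
```

```text
pics
{'time': 0.0, 'joint_positions': array([ 1.01001005e+00,  3.42703780e-01,  1.52500874e+00, -2.52394338e-05,
        1.27536233e+00, -1.45992529e-01]), 'dq': array([ 0.00108349,  0.00025484, -0.00054159,  0.00026355, -0.00047628,
        0.00045337]), 'tau': array([-2.16962289e-03, -4.31250465e+01, -2.44215077e+01,  7.14210025e-02,
        5.61986875e-02, -1.23231071e-04]), 'tool_pos': array([211.36415527, 480.17827497, 248.05764229]), 'tcp_rot': array([-3.14012271e+00, -1.91743947e-04,  2.72680613e+00]), 'contact_force': array([-0.12685847,  0.57977122,  0.72989334]), 'moment': array([-0.04220284,  0.02844321, -0.01608055]), 'grip_width': 92.0276472559459}
{'fx': 361.3037124831747, 'fy': 361.3037124831747, 'cx': 250.6946146816186, 'cy': 194.7176808626228, 'world_to_cam': array([[-6.74700257e-01,  7.38007400e-01, -1.11642087e-02,
         3.60645985e+02],
       [ 5.74235734e-01,  5.15354034e-01, -6.36131701e-01,
        -2.92890898e+02],
       [-4.63716383e-01, -4.35609110e-01, -7.71499721e-01,
         1.10969231e+03],
       [ 0.00000000e+00,  0.00000000e+00,  0.00000000e+00,
[... 247 characters left out ...]
9337463e-01, -2.76190581e-02, -1.42998501e-01,
         5.32874911e+02],
       [ 1.43047158e-01,  2.16194246e-04, -9.89715850e-01,
         1.35557263e+03],
       [ 0.00000000e+00,  0.00000000e+00,  0.00000000e+00,
         1.00000000e+00]])}
{'fx': 294.1169661492467, 'fy': 294.1169661492467, 'cx': 257.3137703277027, 'cy': 184.531576991464, 'T_tool_cam': array([[-1.91971453e-04, -9.59845306e-01, -2.80529770e-01,
         7.59281709e+01],
       [ 9.99999978e-01, -2.09404813e-04,  3.21704816e-05,
         6.48271674e-01],
       [-8.96229698e-05, -2.80529758e-01,  9.59845325e-01,
        -1.34913580e+02],
       [ 0.00000000e+00,  0.00000000e+00,  0.00000000e+00,
         1.00000000e+00]])}
```

View pics/scene0.png

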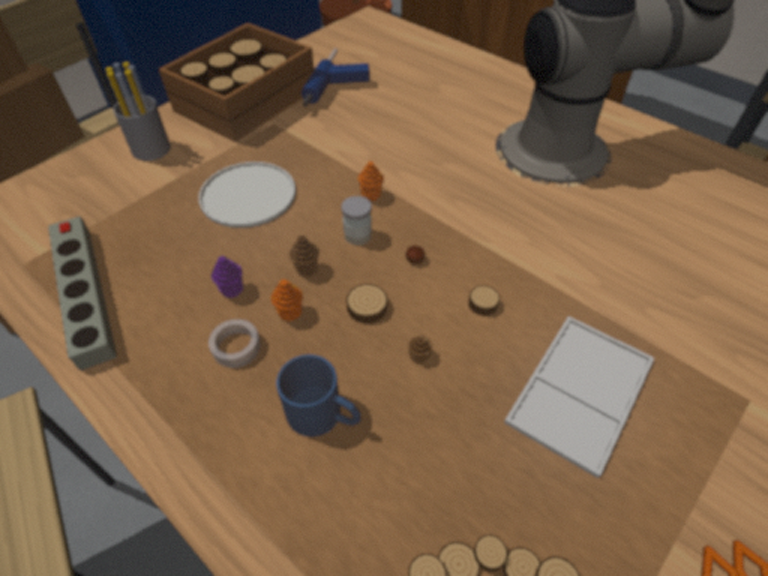

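View pics/top0.png

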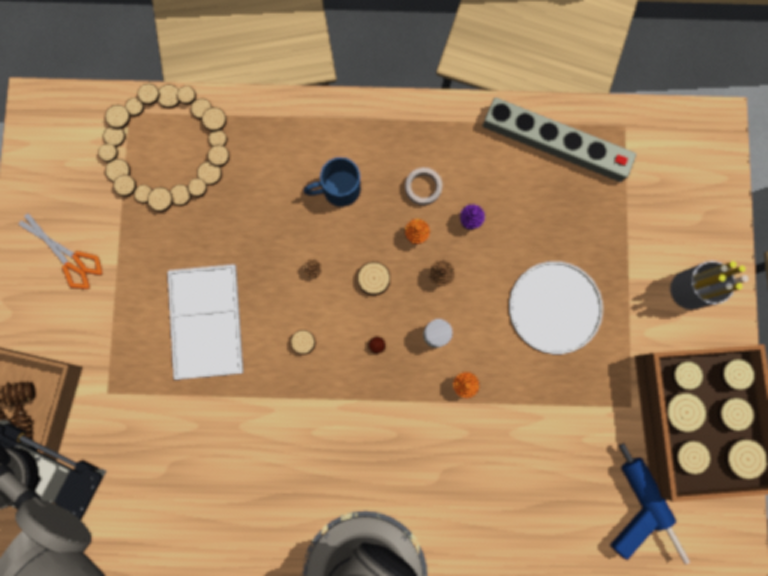

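View pics/wrist0.png

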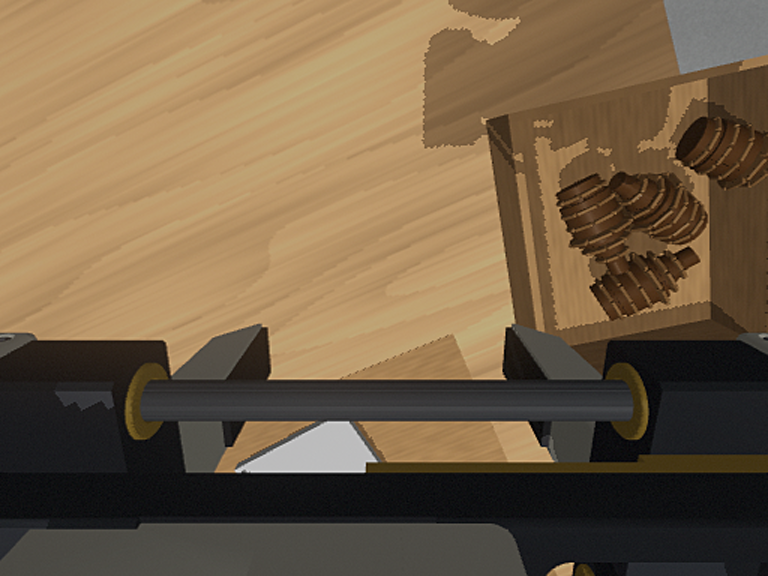

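Scene view (768x576 display): tall brown cone ~(305,255), orange cones at (287,300) and (371,180), and a purple one at (228,275). In the top view the brown tall cone is at ~(441,271), the orange ones at (417,231) and (466,384), purple at (472,216). Large slice is at (374,278), small slice at (302,342), small cone at (312,268), chestnut at (376,344), tray at (205,322) and dish at (556,308). The slices and cones in the boxes and the wreath are decor. Next is a close crop.

Run:
```python
from h import *
import pickle
c=pickle.load(open("top0.pkl","rb")); save(c,"topcrop.png",(185,125,335,270),5)
s=pickle.load(open("scene0.pkl","rb")); save(s,"scenecrop.png",(180,90,350,250),4)
```

```text
(no output)
```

View pics/topcrop.png

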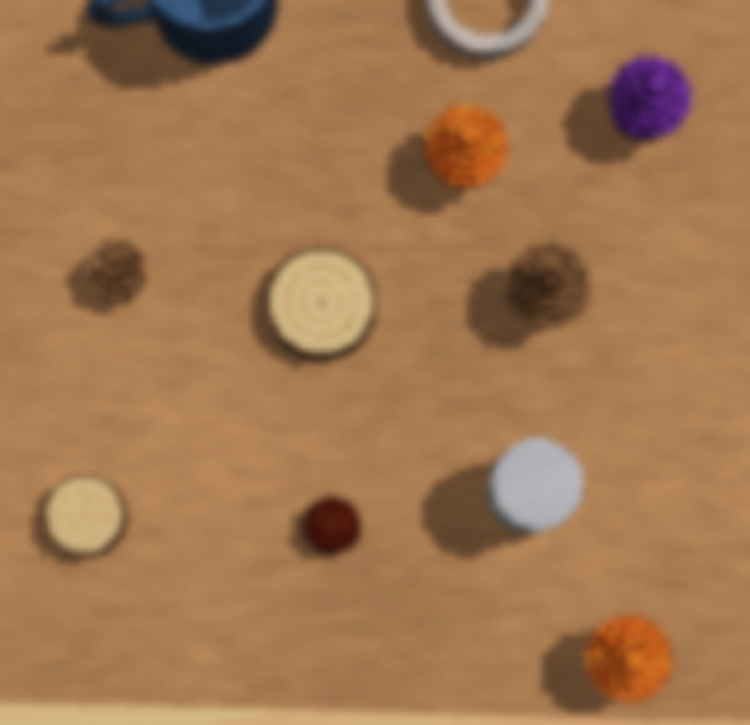

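View pics/scenecrop.png

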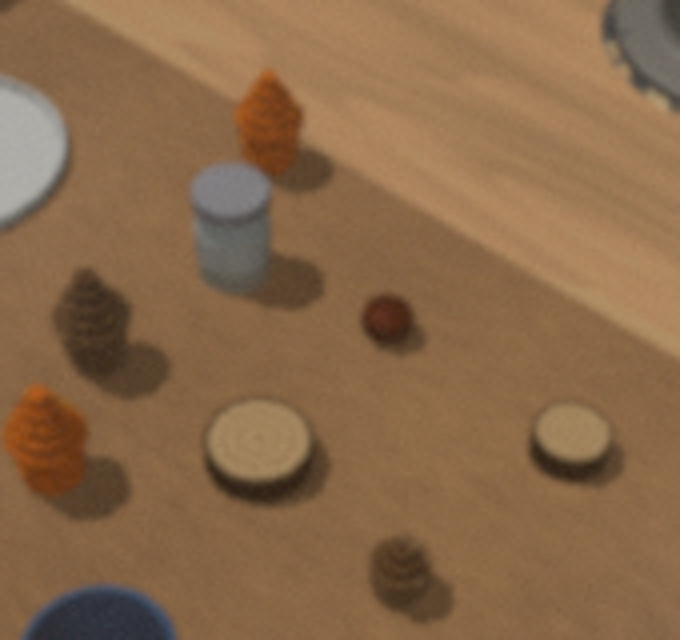

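The crop confirms it: the tall cone is the dull brown one at crop (548,286), with its shadow to the lower left. The orange and purple ones are look-alikes. Now positions.

Run:
```python
from h import *
import pickle
c=pickle.load(open("top0.pkl","rb")); s=pickle.load(open("scene0.pkl","rb"))
T=lambda u,v:(185+(u-2)/5,125+(v-2)/5)
S=lambda u,v:(180+(u-1.5)/4,90+(v-1.5)/4)
def m(n,p,q,z): print(n,z,ray(c,*T(*p),z).round(1)[:2], ray(s,*S(*q),z).round(1)[:2])
m("large",(321,301),(259,441),20); m("small",(84,516),(572,435),20)
m("tallbody",(549,287),(92,318),40)
m("smallcone",(119,270),(401,572),20)
m("chest",(331,525),(387,320),13); m("jar",(537,484),(231,191),70)
m("or1",(467,146),(46,435),45);m("or2",(629,658),(268,116),45)
# masks
im=c["color"]; hsv=cv2.cvtColor(im,cv2.COLOR_RGB2HSV)
w=((hsv[...,1]<40)&(hsv[...,2]>150)).astype(np.uint8)
n,l,st,ce=cv2.connectedComponentsWithStats(w)
for i in range(1,n):
    if st[i,4]>800:
        ct,_=cv2.findContours((l==i).astype(np.uint8),0,2)
        k=max(ct,key=cv2.contourArea); print(st[i],ce[i],cv2.minAreaRect(k))
        for (z) in (4,10): print(z,ray(c,*ce[i],z).round(1))
        b=cv2.boxPoints(cv2.minAreaRect(k)); print([ray(c,*p,10).round(0)[:2].tolist() for p in b])
        if st[i,0]>300: e=cv2.fitEllipse(cv2.convexHull(k)); print("ell",e,ray(c,*e[0],10))
# pale slices, chestnut
p=((hsv[...,1]<125)&(hsv[...,2]>190)).astype(np.uint8); 
for n_,(x0,y0,x1,y1) in dict(L=(233,170,265,200),S=(190,215,214,240)).items():
    g=im[y0:y1,x0:x1].astype(float); msk=(g[...,2]>0.5*(g[...,2].max()+100)) 
    yy,xx=np.nonzero(msk); print(n_,len(xx),xx.mean()+x0,yy.mean()+y0,np.sqrt(len(xx)/np.pi)*2*2.75,ray(c,xx.mean()+x0,yy.mean()+y0,20).round(1))
```

```text
large 20 [554.7  -2.5] [554.3  -1.4]
small 20 [426.8 129.1] [429.8 130.6]
tallbody 40 [ 563.2 -132.3] [ 563.6 -130.4]
smallcone 20 [569.5 114.8] [569.3 117.3]
chest 13 [426.1 -11.9] [425.5 -12.1]
jar 70 [ 448.  -124.6] [ 448.5 -122.6]
or1 45 [642.9 -83.7] [645.2 -79.1]
or2 45 [ 354.7 -179.4] [ 356.8 -176.9]
[ 340  175   61   61 2948] [370.09803256 204.74592944] ((370.0, 205.0), (60.0, 60.0), 90.0)
4 [ 508.4 -356.5    4. ]
10 [ 507.6 -355.1   10. ]
[[593.0, -268.0], [598.0, -443.0], [423.0, -440.0], [418.0, -268.0]]
ell ((370.18414306640625, 204.7016143798828), (60.15673828125, 62.326480865478516), 130.802978515625) [ 507.77594191 -355.31163806   10.        ]
[ 112  177   50   76 3310] [136.19879154 214.34320242] ((136.0341796875, 214.32321166992188), (73.07817077636719, 46.09724807739258), 86.00909423828125)
4 [461.6 320.8   4. ]
10 [461.  319.4  10. ]
[[561.0, 400.0], [574.0, 267.0], [363.0, 241.0], [351.0, 371.0]]
L 277 248.942238267148 184.64620938628158 51.64492340787745 [555.1  -2.9  20. ]
S 138 201.43478260869566 227.231884057971 36.45249812940444 [428.5 129.   20. ]
```

Emit:
play_rows(moves=[0,-509,-303,40,-24,0,-509,-303,40,-24,0,-509,-303,40,-24,0,-509,-303,40,-24,0,-509,-303,40,-24,0,-509,-303,40,-24,0,-509,-303,40,-24,0,-509,-303,40,-24])

```text
time: 0.82
tool_pos: [397.6, 219.0, 227.1]
tcp_rot: [3.141, 0.0, -3.137]
contact_force: [0.7, 1.4, -0.1]
grip_width: 91.7
```

```bash
cat >> h.py <<'E'
def go(x,y,z,yaw=180.):
    o=bot.get_obs(); p=o["tool_pos"]; ps=o["tcp_rot"][2]
    d=np.array([x,y,z])-p; c,s=np.cos(ps),np.sin(ps)
    t=(np.degrees(ps)-yaw+180)%360-180
    print("t",round(o["time"],2),"pos",p.round(1),"yaw",np.degrees(ps).round(1),"w",o["grip_width"].round(1),"F",o["contact_force"].round(1),"q6",o["joint_positions"][5].round(2))
    print("shift",(d[0]*c+d[1]*s).round(1),(d[0]*s-d[1]*c).round(1),(-d[2]).round(1),"turn",t.round(1),"rows",(np.linalg.norm(d)/41.7).round(1))
def wrist(name,s=1.5):
    o=bot.get_obs(); M=np.eye(4); M[:3,:3]=R.from_euler("xyz",o["tcp_rot"]).as_matrix(); M[:3,3]=o["tool_pos"]
    c=bot.capture("wrist"); W=M@c["T_tool_cam"]; c["world_to_cam"]=np.linalg.inv(W); save(c,name,s=s)
    return c
E
python3 -c "
from h import *
go(555,-2.5,180)"
```

```text
Traceback (most recent call last):
  File "h.py", line 21, in go
    print("t",round(o["time"],2),"pos",p.round(1),"yaw",np.degrees(ps).round(1),"w",o["grip_width"].round(1),"F",o["contact_force"].round(1),"q6",o["joint_positions"][5].round(2))
                                                                                    ^^^^^^^^^^^^^^^^^^^^^
AttributeError: 'float' object has no attribute 'round'
```

Emit:
play_rows(moves=[0,-151,-212,45,0,0,-151,-212,45,0,0,-151,-212,45,0,0,-151,-212,45,0,0,-151,-212,45,0,0,-151,-212,45,0,0,-151,-212,45,0,0,-151,-212,45,0])

```text
time: 1.48
tool_pos: [549.9, 6.5, 180.8]
tcp_rot: [-3.141, -0.001, 3.142]
contact_force: [-1.4, -0.1, -0.1]
grip_width: 91.7
```

```bash
sed -i 's/o\["grip_width"\].round(1)/round(o["grip_width"],1)/' h.py
python3 -c "
from h import *
go(555,-2.5,180)
c=wrist('w1.png')
for n,p in dict(L=(555,-2.5,20),TIP=(555,-2.5,0)).items(): print(n,np.array(proj(c,p)).round(0)*1.5)"
```

```text
t 1.48 pos [549.9   6.5 180.8] yaw 180.0 w 91.7 F [-1.4 -0.1 -0.1] q6 -1.7
shift -5.1 -9.0 0.8 turn -0.0 rows 0.2
L [372.  268.5]
TIP [373.5 262.5]
```

View pics/w1.png

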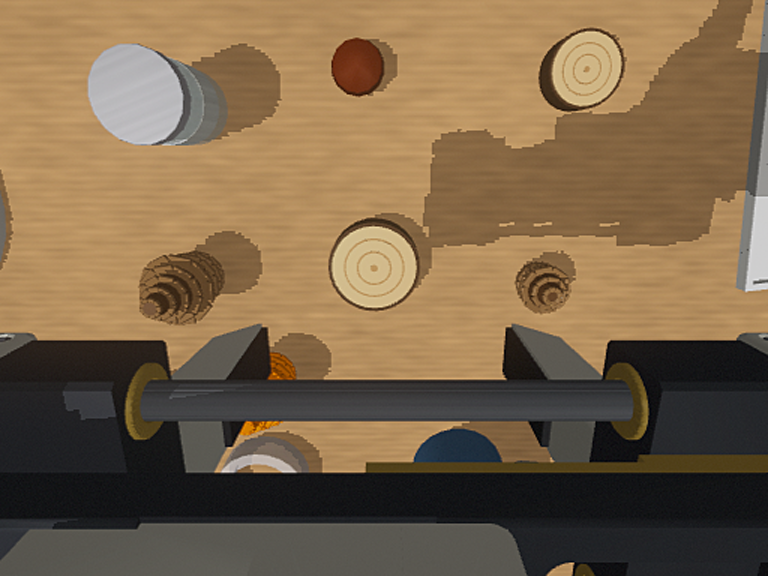

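The wrist view shows the large slice at (374,266), small slice at (586,68), chestnut at (357,67), small cone tip at ~(549,296), tall cone tip at ~(152,304) and jar lid at (136,95).

```bash
python3 -c "
from h import *
go(555,-2.5,180)
c=wrist('w2.png')
import pickle;pickle.dump(c,open('w2.pkl','wb'))
go(555,-2.5,180)
save(c,'w2c.png',(80,140,390,225),2.5)
save(c,'w2d.png',(50,0,440,110),2)
"
```

```text
t 1.53 pos [548.8   8.4 181.2] yaw -179.9 w 91.7 F [-0.3  0.1 -0.2] q6 -1.7
shift -6.2 -10.9 1.2 turn 0.1 rows 0.3
t 1.58 pos [548.2   9.7 181.7] yaw -179.8 w 91.7 F [-0.5 -0.7  0.2] q6 -1.7
shift -6.7 -12.2 1.7 turn 0.2 rows 0.3
```

View pics/w2c.png

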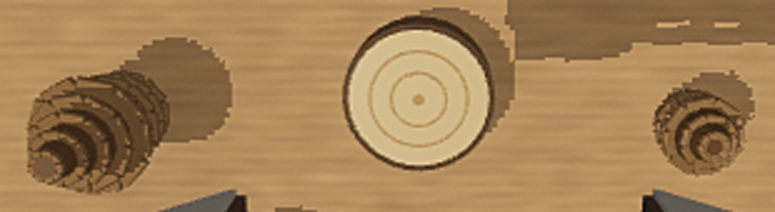

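View pics/w2d.png

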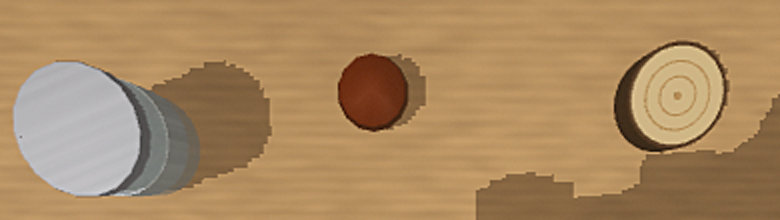

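```bash
python3 -c "
from h import *
import pickle;c=pickle.load(open('w2.pkl','rb'))
A=lambda u,v:(80+(u-.75)/2.5,140+(v-.75)/2.5)
B=lambda u,v:(50+(u-.5)/2,(v-.5)/2)
for n,p,z in [('large',A(418,100),20),('tall',A(43,166),78),('smallcone',A(714,147),42),('chest',B(373,91),15),('small',B(678,96),20),('jar',B(72,129),70)]: print(n,ray(c,*p,z).round(1))
go(555,-2.5,180)
"
```

```text
large [554.2  -1.7  20. ]
tall [ 562.1 -129.1   78. ]
smallcone [567.3 115.5  42. ]
chest [424.9 -10.7  15. ]
small [427.6 130.5  20. ]
jar [ 447.4 -124.7   70. ]
t 1.58 pos [548.2   9.7 181.7] yaw -179.8 w 91.7 F [-0.5 -0.7  0.2] q6 -1.7
shift -6.7 -12.2 1.7 turn 0.2 rows 0.3
```

Emit:
play_rows(moves=[0,-6,-12,40,0,0,-6,-12,80,0,0,-6,-12,115,0,0,-6,-12,135,0,0,-6,-12,151,0,0,-6,-12,151,0,0,-6,-12,151,0,0,-6,-12,151,0])

```text
time: 2.25
tool_pos: [555.4, -1.5, 32.7]
tcp_rot: [-3.141, 0.002, -3.136]
contact_force: [0.2, -0.3, 0.5]
grip_width: 91.9
```

```bash
python3 -c "
from h import *
go(554.5,-2,30)"
```

```text
t 2.25 pos [555.4  -1.5  32.7] yaw -179.7 w 91.9 F [ 0.2 -0.3  0.5] q6 -1.72
shift 0.9 -0.5 2.7 turn 0.3 rows 0.1
```

Emit:
play_rows(moves=[0,1,0,3,0,255,1,0,3,0,255,1,0,3,0,255,1,0,3,0,255,1,0,3,0,255,1,0,3,0,255,1,0,3,0,255,1,0,3,0])

```text
time: 2.92
tool_pos: [554.0, -2.6, 28.4]
tcp_rot: [3.142, 0.0, -3.138]
contact_force: [-0.3, 0.1, 1.9]
grip_width: 63.0
```

```bash
python3 -c "
from h import *
go(418.9,314,150)"
```

```text
t 2.92 pos [554.   -2.6  28.4] yaw -179.8 w 63.0 F [-0.3  0.1  1.9] q6 -1.72
shift 133.8 317.1 -121.6 turn 0.2 rows 8.8
```

Emit:
play_rows(moves=[255,0,0,-35,0,255,0,0,-70,0,255,10,25,-90,0,255,25,60,-90,0,255,41,97,-90,0,255,57,135,-90,0,255,73,173,-90,0,255,89,211,-90,0])

```text
time: 3.58
tool_pos: [462.9, 209.5, 118.3]
tcp_rot: [3.141, 0.0, -3.138]
contact_force: [1.2, 1.3, 0.1]
grip_width: 63.1
```

```bash
python3 -c "
from h import *
go(418.9,314,110)"
```

```text
t 3.58 pos [462.9 209.5 118.3] yaw -179.8 w 63.1 F [1.2 1.3 0.1] q6 -1.3
shift 43.7 104.6 8.3 turn 0.2 rows 2.7
```

Emit:
play_rows(moves=[255,15,35,0,0,255,30,70,0,0,255,45,104,0,0,255,45,104,0,0,255,45,104,0,0,255,45,104,0,0])

```text
time: 4.08
tool_pos: [418.5, 311.6, 118.0]
tcp_rot: [-3.141, -0.0, -3.137]
contact_force: [-0.6, -0.6, -1.3]
grip_width: 63.2
```

```bash
python3 -c "
from h import *
go(418.9,314,34)
c=wrist('w3.png')"
```

```text
t 4.08 pos [418.5 311.6 118. ] yaw -179.7 w 63.2 F [-0.6 -0.6 -1.3] q6 -1.08
shift -0.4 2.4 84.0 turn 0.3 rows 2.0
```

View pics/w3.png

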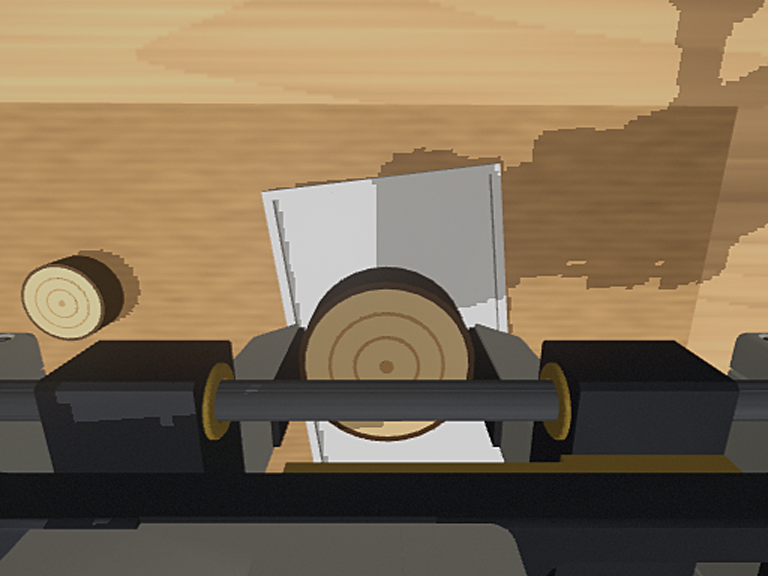

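```bash
python3 -c "
from h import *
c=wrist('w3b.png'); go(418.9,314,34)
a=ray(c,262/1.5,191/1.5,10);b=ray(c,501/1.5,163/1.5,10);print(a,b,np.linalg.norm(a-b))
m=(a+b)/2; d=(b-a)[:2]; d/=np.linalg.norm(d); f=np.array([d[1],-d[0]]); print(m,np.arctan2(f[1],f[0]),'tray',m[:2]+105*f,'big',m[:2]+62.5*f,'small',m[:2]+165*f)
o=bot.get_obs()['tool_pos'];print('slice',ray(c,387/1.5,367/1.5,o[2]-28.4+20)-o)
"
```

```text
t 4.18 pos [419.1 310.8 118.1] yaw -179.9 w 63.3 F [-0.2  0.4 -0.8] q6 -1.08
shift 0.2 3.2 84.1 turn 0.1 rows 2.0
[365.9409223  244.23236203  10.        ] [350.78985445 372.87484956  10.        ] 129.5316349664245
[358.36538837 308.55360579  10.        ] 0.1172364620841268 tray [462.64463409 320.83525518] big [420.43636797 315.86411138] small [522.23277451 327.85334054]
slice [-0.21538383  1.291351   -8.4       ]
```

Emit:
play_rows(moves=[255,-1,4,35,0,255,-1,4,65,0,255,-1,4,80,0,255,-1,4,85,0,255,-1,4,85,0,255,-1,4,85,0,255,-1,4,85,0])

```text
time: 4.77
tool_pos: [420.4, 315.3, 33.6]
tcp_rot: [3.141, 0.001, -3.139]
contact_force: [0.6, 0.1, -0.5]
grip_width: 63.1
```

```bash
python3 -c "
from h import *
go(419.7,315,32.5)"
```

```text
t 4.77 pos [420.4 315.3  33.6] yaw -179.9 w 63.1 F [ 0.6  0.1 -0.5] q6 -1.08
shift 0.7 -0.3 1.1 turn 0.1 rows 0.0
```

Emit:
play_rows(moves=[255,0,0,1,0,255,0,0,1,0,55,0,0,1,0,55,0,0,1,0,55,0,0,1,0,55,0,0,-30,0,0,0,0,-70,0,0,0,0,-110,0])

```text
time: 5.43
tool_pos: [418.8, 315.6, 143.8]
tcp_rot: [-3.14, -0.002, -3.137]
contact_force: [1.4, 0.4, 0.4]
grip_width: 81.4
```

```bash
python3 -c "
from h import *
go(568.5,115.8,110)"
```

```text
t 5.43 pos [418.8 315.6 143.8] yaw -179.8 w 81.4 F [1.4 0.4 0.4] q6 -1.08
shift -148.9 -200.4 33.8 turn 0.2 rows 6.0
```

Emit:
play_rows(moves=[0,-24,-33,0,0,0,-48,-66,0,0,0,-72,-99,0,0,0,-96,-132,10,0,0,-122,-165,20,0,0,-149,-200,35,0,0,-149,-200,35,0,0,-149,-200,35,0])

```text
time: 6.1
tool_pos: [570.0, 114.2, 106.9]
tcp_rot: [-3.141, -0.002, -3.141]
contact_force: [0.1, 0.1, -0.1]
grip_width: 91.4
```

```bash
python3 -c "
from h import *
go(568.5,115.8,27)
c=wrist('w4.png'); go(568.5,115.8,27); print(np.array(proj(c,(568.5,115.8,42)))*1.5)"
```

```text
t 6.1 pos [570.  114.2 106.9] yaw -180.0 w 91.4 F [ 0.1  0.1 -0.1] q6 -1.5
shift 1.5 1.6 79.9 turn 0.0 rows 1.9
t 6.15 pos [569.2 115.9 107.5] yaw -179.9 w 91.7 F [-0.1  1.1 -0.8] q6 -1.5
shift 0.7 -0.1 80.5 turn 0.1 rows 1.9
[387.92736032 308.26009049]
```

View pics/w4.png

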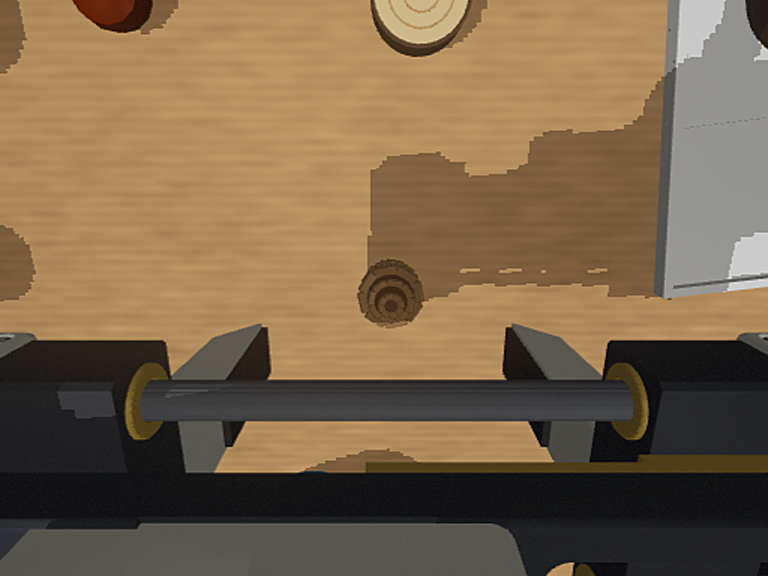

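The cone tip is at (390,306), against a predicted (388,308), so the position is good.

Emit:
play_rows(moves=[0,1,0,30,0,0,1,0,60,0,0,1,0,80,0,0,1,0,80,0,255,1,0,80,0,255,1,0,80,0,255,1,0,80,0,255,1,0,80,0])

```text
time: 6.82
tool_pos: [569.2, 117.0, 30.0]
tcp_rot: [3.141, 0.003, -3.137]
contact_force: [0.5, -0.1, 0.9]
grip_width: 69.5
```

Emit:
play_rows(moves=[255,0,0,0,0,255,0,0,0,0,255,0,0,0,0])

```text
time: 7.07
tool_pos: [568.6, 116.5, 28.7]
tcp_rot: [3.141, 0.001, -3.138]
contact_force: [0.5, 0.1, 0.3]
grip_width: 49.8
```

```bash
python3 -c "
from h import *
go(521.5,327.5,100)"
```

```text
t 7.07 pos [568.6 116.5  28.7] yaw -179.8 w 49.8 F [0.5 0.1 0.3] q6 -1.5
shift 46.2 211.2 -71.3 turn 0.2 rows 5.5
```

Emit:
play_rows(moves=[255,0,0,0,0,255,0,0,0,0,255,0,0,0,0,255,0,0,0,0,255,0,0,0,0,255,0,0,-35,0,255,0,0,-70,0,255,0,0,-70,0])

```text
time: 7.73
tool_pos: [571.9, 116.9, 104.3]
tcp_rot: [3.141, 0.011, -3.137]
contact_force: [2.1, 0.0, 0.0]
grip_width: 32.1
```

```bash
python3 -c "
from h import *
go(521.5,327.5,100)"
```

```text
t 7.73 pos [571.9 116.9 104.3] yaw -179.8 w 32.1 F [2.1 0.  0. ] q6 -1.5
shift 49.5 210.8 4.3 turn 0.2 rows 5.2
```

Emit:
play_rows(moves=[255,8,35,0,0,255,16,71,0,0,255,24,107,0,0,255,32,143,0,0,255,40,179,0,0,255,47,211,0,0,255,47,211,0,0,255,47,211,0,0])

```text
time: 8.4
tool_pos: [519.7, 329.0, 97.9]
tcp_rot: [-3.142, -0.0, -3.134]
contact_force: [0.5, -0.7, -0.2]
grip_width: 32.3
```

```bash
python3 -c "
from h import *
go(521.5,327.5,32)
c=wrist('w5.png');go(521.5,327.5,32)"
```

```text
t 8.4 pos [519.7 329.   97.9] yaw -179.6 w 32.3 F [ 0.5 -0.7 -0.2] q6 -1.14
shift -1.8 -1.5 65.9 turn 0.4 rows 1.6
t 8.45 pos [520.2 327.7  97.9] yaw -179.7 w 32.6 F [-0.1 -0.6 -0.5] q6 -1.14
shift -1.3 -0.2 65.9 turn 0.3 rows 1.6
```

View pics/w5.png

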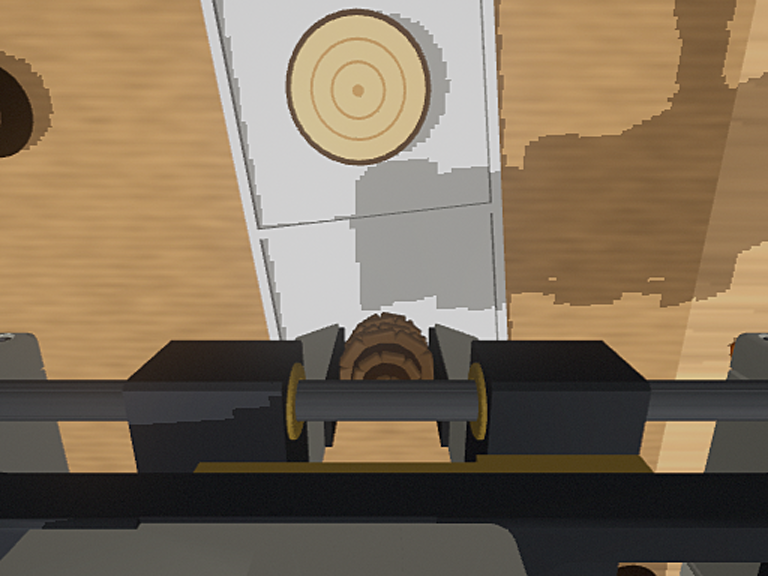

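Emit:
play_rows(moves=[255,-1,0,25,0,255,-1,0,45,0,255,-1,0,60,0,255,-1,0,65,0,255,-1,0,65,0,255,-1,0,65,0,255,-1,0,65,0])

```text
time: 9.03
tool_pos: [522.2, 326.3, 33.5]
tcp_rot: [3.141, 0.0, -3.139]
contact_force: [-0.1, -0.6, 0.1]
grip_width: 32.2
```

```bash
python3 -c "
from h import *
go(521.5,327.5,32)"
```

```text
t 9.03 pos [522.2 326.3  33.5] yaw -179.9 w 32.2 F [-0.1 -0.6  0.1] q6 -1.14
shift 0.7 1.2 1.5 turn 0.1 rows 0.0
```

Emit:
play_rows(moves=[255,0,1,1,0,255,0,1,1,0,100,0,1,1,0,100,0,1,1,0,100,0,1,1,0,100,0,1,1,0,100,0,1,-30,0,0,0,1,-65,0])

```text
time: 9.7
tool_pos: [519.7, 327.6, 96.2]
tcp_rot: [-3.139, -0.006, -3.137]
contact_force: [0.4, 0.3, 1.2]
grip_width: 59.0
```

```bash
python3 -c "
from h import *
go(428,130,110)"
```

```text
t 9.7 pos [519.7 327.6  96.2] yaw -179.8 w 59.0 F [0.4 0.3 1.2] q6 -1.14
shift 92.5 -197.2 -13.8 turn 0.2 rows 5.2
```

Emit:
play_rows(moves=[0,0,0,-20,0,0,15,-33,-20,0,0,31,-66,-20,0,0,47,-100,-20,0,0,63,-134,-20,0,0,79,-168,-20,0,0,93,-197,-15,0,0,93,-197,-15,0])

```text
time: 10.37
tool_pos: [425.8, 127.4, 112.5]
tcp_rot: [-3.14, -0.004, -3.14]
contact_force: [0.1, 0.3, -0.0]
grip_width: 91.6
```

```bash
python3 -c "
from h import *
go(428,130,30)
c=wrist('w6.png'); go(428,130,30); print(np.array(proj(c,(428,130,20)))*1.5)"
```

```text
t 10.37 pos [425.8 127.4 112.5] yaw -179.9 w 91.6 F [ 0.1  0.3 -0. ] q6 -1.45
shift -2.2 2.6 82.5 turn 0.1 rows 2.0
t 10.42 pos [427.9 129.1 113.1] yaw -179.9 w 91.6 F [-0.   1.  -0.6] q6 -1.45
shift -0.1 0.9 83.1 turn 0.1 rows 2.0
[389.69410645 297.62262319]
```

View pics/w6.png

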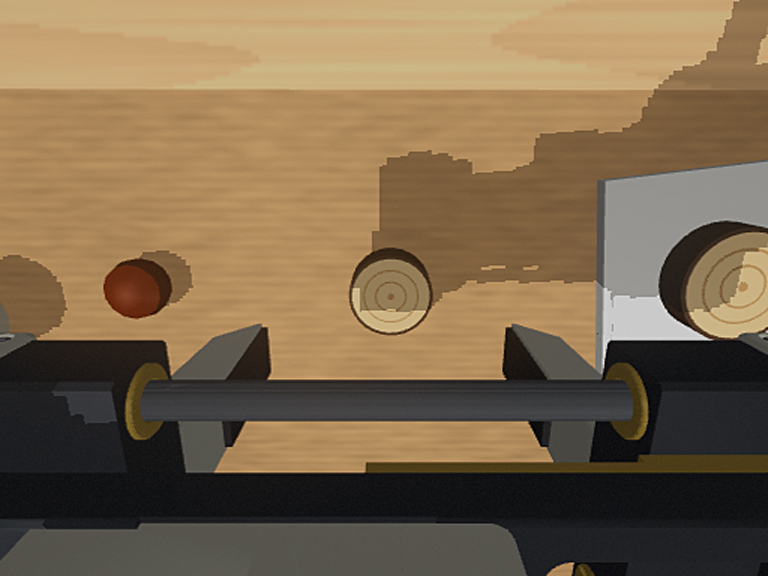

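Small slice is at (390,296), as predicted.

Emit:
play_rows(moves=[0,0,1,30,0,0,0,1,60,0,0,0,1,84,0,0,0,1,84,0,0,0,1,84,0,255,0,1,84,0,255,0,1,84,0,255,0,1,84,0])

```text
time: 11.08
tool_pos: [430.3, 132.3, 30.6]
tcp_rot: [3.141, 0.003, -3.137]
contact_force: [-0.1, -0.4, -0.3]
grip_width: 76.5
```

Emit:
play_rows(moves=[255,0,0,0,0,255,0,0,0,0,255,0,0,0,0,255,0,0,0,0,255,0,0,0,0,255,0,0,0,0])

```text
time: 11.58
tool_pos: [429.4, 132.0, 29.4]
tcp_rot: [3.142, 0.0, -3.138]
contact_force: [-1.4, -0.3, 3.1]
grip_width: 44.9
```

```bash
python3 -c "
from h import *
go(508,-355.5,130)"
```

```text
t 11.58 pos [429.4 132.   29.4] yaw -179.8 w 44.9 F [-1.4 -0.3  3.1] q6 -1.45
shift -76.6 -487.8 -100.6 turn 0.2 rows 12.1
```

Emit:
play_rows(moves=[255,0,0,-40,0,255,0,0,-80,0,255,-4,-20,-100,0,255,-10,-60,-100,0,255,-16,-100,-100,0,255,-22,-140,-100,0,255,-28,-180,-100,0,255,-35,-220,-100,0])

```text
time: 12.25
tool_pos: [464.9, -89.7, 129.2]
tcp_rot: [3.141, -0.0, -3.137]
contact_force: [1.0, 1.0, 0.6]
grip_width: 44.9
```

Emit:
play_rows(moves=[255,-6,-40,0,0,255,-12,-80,0,0,255,-18,-120,0,0,255,-24,-160,0,0,255,-31,-200,0,0,255,-36,-240,0,0,255,-42,-268,0,0,255,-42,-268,0,0])

```text
time: 12.92
tool_pos: [508.3, -361.4, 128.6]
tcp_rot: [-3.139, 0.001, 3.141]
contact_force: [-0.6, -0.2, -0.1]
grip_width: 44.8
```

Emit:
play_rows(moves=[255,0,0,0,0,255,0,0,0,0])

```text
time: 13.08
tool_pos: [507.8, -354.7, 128.5]
tcp_rot: [3.14, -0.001, -3.138]
contact_force: [-0.1, 0.7, -0.8]
grip_width: 45.2
```

```bash
python3 -c "
from h import *
c=wrist('w7.png'); go(508,-355.5,33.5)
import pickle;pickle.dump(c,open('w7.pkl','wb'))"
```

```text
t 13.13 pos [ 508.  -354.3  128.8] yaw -179.7 w 45.3 F [ 0.2 -0.   0.1] q6 -2.31
shift -0.0 -1.2 95.3 turn 0.3 rows 2.3
```

View pics/w7.png

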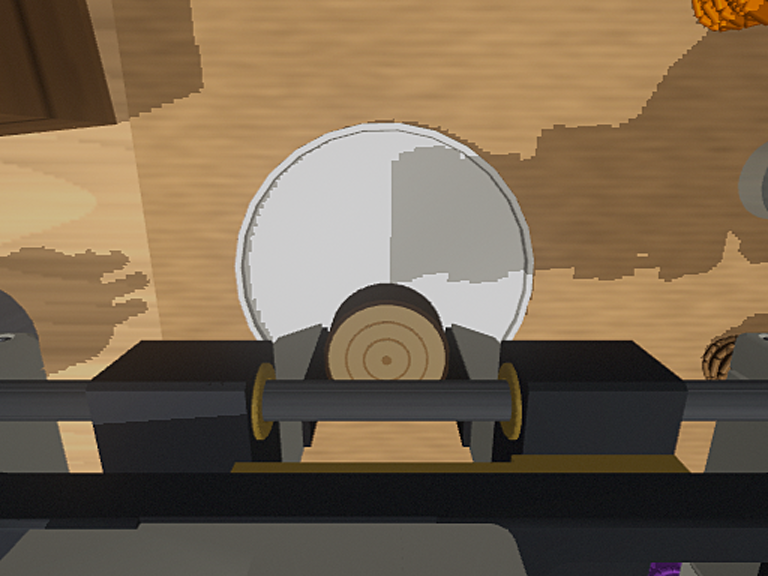

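The dish rim crosses at left (236,265), top (387,123) and right (533,265). I'll fit a circle to the rim at z=10.

```bash
python3 -c "
from h import *
import pickle;c=pickle.load(open('w7.pkl','rb'))
g=c['color'].astype(int); m=((g.max(2)-g.min(2)<25)&(g.min(2)>90)).astype(np.uint8); m[222:]=0
n,l,st,ce=cv2.connectedComponentsWithStats(m); i=1+st[1:,4].argmax(); k=max(cv2.findContours((l==i).astype(np.uint8),0,1)[0],key=len)[:,0]
k=k[(k[:,1]<195)]
P=np.array([ray(c,u,v,10)[:2] for u,v in cv2.convexHull(k)[:,0] if v<193])
A=np.c_[2*P,np.ones(len(P))]; s=np.linalg.lstsq(A,(P**2).sum(1),rcond=None)[0]; print(s[:2],np.sqrt(s[2]+s[0]**2+s[1]**2),len(P))
o=bot.get_obs()['tool_pos'];print('slice',ray(c,387/1.5,359/1.5,o[2]-29+20)-o)
"
```

```text
[ 507.24770409 -355.06919839] 88.75439402500885 34
slice [-3.11602212  0.58090163 -9.        ]
```

Emit:
play_rows(moves=[255,-1.5,-1.5,35,0,255,-1.5,-1.5,65,0,255,-1.5,-1.5,85,0,255,-1.5,-1.5,95,0,255,-1.5,-1.5,95,0,255,-1.5,-1.5,95,0,255,-1.5,-1.5,95,0,255,-1.5,-1.5,95,0])

```text
time: 13.8
tool_pos: [510.5, -357.3, 35.4]
tcp_rot: [-3.14, 0.002, -3.137]
contact_force: [-0.4, 0.2, -0.6]
grip_width: 45.3
```

```bash
python3 -c "
from h import *
go(509.5,-355.5,33.5)"
```

```text
t 13.8 pos [ 510.5 -357.3   35.4] yaw -179.7 w 45.3 F [-0.4  0.2 -0.6] q6 -2.31
shift 1.0 1.8 1.9 turn 0.3 rows 0.1
```

Emit:
play_rows(moves=[255,1,1.5,1.5,0,255,1,1.5,1.5,0,75,1,1.5,1.5,0,75,1,1.5,1.5,0,75,1,1.5,1.5,0,75,1,1.5,-20,0,0,1,1.5,-60,0,0,1,1.5,-95,0])

```text
time: 14.47
tool_pos: [508.3, -355.4, 129.8]
tcp_rot: [3.14, -0.002, -3.138]
contact_force: [1.2, -0.6, 0.4]
grip_width: 73.7
```

```bash
python3 -c "
from h import *
c=wrist('w8.png'); go(425.5,-11.5,130)
p=proj(c,(507.5,-355.3,24));print(np.array(p)*1.5)"
```

```text
t 14.52 pos [ 511.4 -358.   138.3] yaw -179.8 w 77.3 F [ 2.7 -2.4  5.7] q6 -2.31
shift 84.4 346.8 8.3 turn 0.2 rows 8.6
[384.64897477 284.57001213]
```

View pics/w8.png

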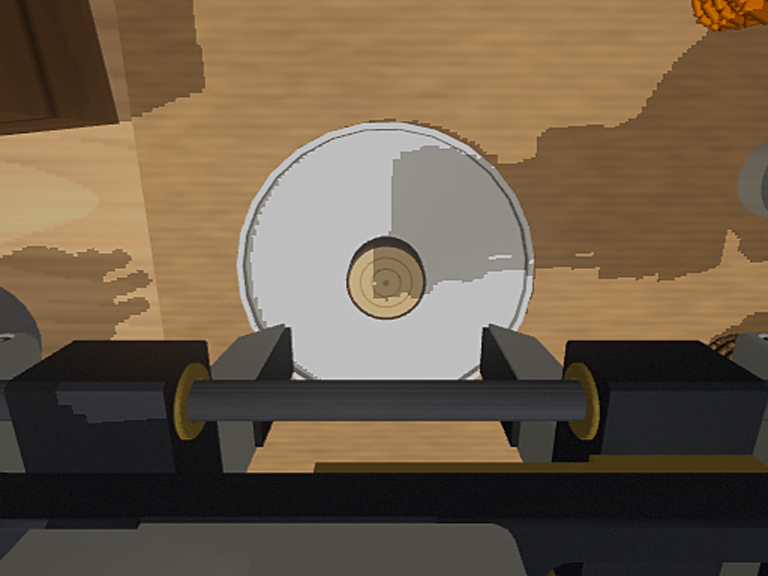

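The slice sits at (386,283), against a predicted dish centre of (385,285). Next is the chestnut, with the jaws turned 40° so the body clears the jar.

Emit:
play_rows(moves=[0,10,40,0,6,0,20,80,0,12,0,29,120,0,18,0,39,160,0,24,0,49,200,0,30,0,58,240,0,36,0,68,280,0,40,0,78,320,0,40])

```text
time: 15.18
tool_pos: [428.8, -34.5, 129.4]
tcp_rot: [3.141, 0.001, 2.443]
contact_force: [0.9, 0.4, 0.6]
grip_width: 92.1
```

```bash
python3 -c "
from h import *
go(425.5,-11.5,120,140)"
```

```text
t 15.18 pos [428.8 -34.5 129.4] yaw 140.0 w 92.1 F [0.9 0.4 0.6] q6 -1.13
shift 17.3 15.5 9.4 turn -0.0 rows 0.6
```

Emit:
play_rows(moves=[0,17,15,20,0,0,17,15,20,0,0,17,15,20,0,0,17,15,20,0])

```text
time: 15.52
tool_pos: [426.7, -14.0, 109.5]
tcp_rot: [3.141, 0.001, 2.448]
contact_force: [0.6, -0.2, 0.5]
grip_width: 91.5
```

```bash
python3 -c "
from h import *
c=wrist('w9.png'); go(425.5,-11.5,27,140)
p=proj(c,(425.5,-11.5,15));print(np.array(p)*1.5)"
```

```text
t 15.57 pos [426.9 -14.5 109.6] yaw 140.2 w 91.9 F [-0.1 -0.6 -0. ] q6 -1.09
shift 3.0 1.4 82.6 turn 0.2 rows 2.0
[386.92962407 288.05892347]
```

View pics/w9.png

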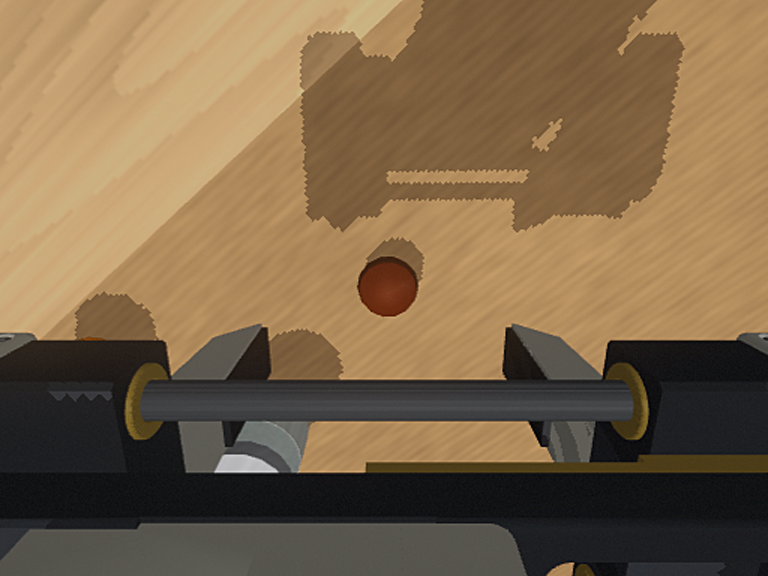

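Chestnut is at (388,286), against a predicted (387,288).

Emit:
play_rows(moves=[0,3.5,1,30,0,0,3.5,1,60,0,0,3.5,1,84,0,0,3.5,1,84,0,100,3.5,1,84,0,255,3.5,1,84,0,255,3.5,1,84,0,255,3.5,1,84,0])

```text
time: 16.23
tool_pos: [424.3, -11.0, 25.7]
tcp_rot: [3.141, 0.001, 2.447]
contact_force: [-0.0, 0.3, -0.6]
grip_width: 69.6
```

Emit:
play_rows(moves=[255,0,0,0,0,255,0,0,0,0,255,0,0,0,0,255,0,0,0,0,255,0,0,0,0,255,0,0,0,0,255,0,0,0,0,255,0,0,0,0])

```text
time: 16.9
tool_pos: [424.0, -10.5, 25.2]
tcp_rot: [3.141, -0.0, 2.448]
contact_force: [-0.8, -0.6, 1.5]
grip_width: 31.7
```

```bash
python3 -c "
from h import *
go(464.6,-319.3,110,140)"
```

```text
t 16.9 pos [424.  -10.5  25.2] yaw 140.2 w 31.7 F [-0.8 -0.6  1.5] q6 -1.08
shift -228.7 -211.4 -84.8 turn 0.2 rows 7.7
```

Emit:
play_rows(moves=[255,0,0,-40,0,255,0,0,-80,0,255,-10,-9,-95,0,255,-38,-35,-95,0,255,-66,-61,-95,0,255,-94,-87,-95,0,255,-122,-113,-95,0,255,-150,-139,-95,0])

```text
time: 17.57
tool_pos: [450.1, -215.2, 120.2]
tcp_rot: [3.141, -0.0, 2.448]
contact_force: [0.7, -0.1, -0.1]
grip_width: 31.6
```

Emit:
play_rows(moves=[255,-28,-26,0,0,255,-56,-51,0,0,255,-77,-71,0,0,255,-77,-71,0,0,255,-77,-71,0,0,255,-77,-71,0,0])

```text
time: 18.07
tool_pos: [463.6, -316.3, 119.6]
tcp_rot: [3.141, -0.002, 2.447]
contact_force: [-0.5, 0.8, 0.0]
grip_width: 32.1
```

```bash
python3 -c "
from h import *
c=wrist('w10.png')
go(464.6,-319.3,29.5,140)"
```

```text
t 18.12 pos [ 463.7 -315.8  119.8] yaw 140.3 w 31.3 F [-1.1 -0.1  0. ] q6 -1.61
shift -2.9 -2.1 90.3 turn 0.3 rows 2.2
```

View pics/w10.png

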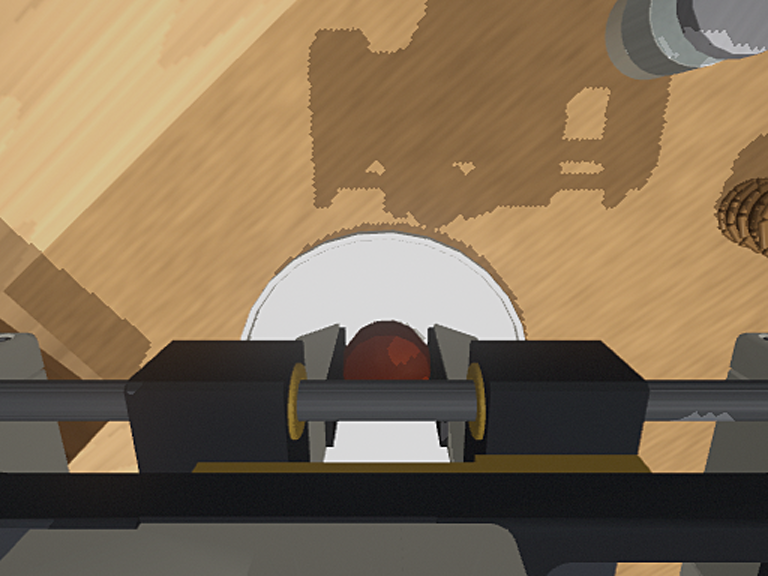

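Emit:
play_rows(moves=[255,-3,-2,35,0,255,-3,-2,65,0,255,-3,-2,82,0,255,-3,-2,89,0,255,-3,-2,89,0,255,-3,-2,89,0,255,-3,-2,89,0,255,-3,-2,89,0])

```text
time: 18.78
tool_pos: [465.7, -320.7, 32.2]
tcp_rot: [3.142, 0.002, 2.448]
contact_force: [0.1, -0.5, 0.4]
grip_width: 31.8
```

```bash
python3 -c "
from h import *
go(464.6,-319.3,29.3,140)"
```

```text
t 18.78 pos [ 465.7 -320.7   32.2] yaw 140.3 w 31.8 F [ 0.1 -0.5  0.4] q6 -1.62
shift 1.7 0.3 2.9 turn 0.3 rows 0.1
```

Emit:
play_rows(moves=[255,1,0,2.5,0,255,1,0,2.5,0,115,1,0,2.5,0,115,1,0,2.5,0,115,1,0,2.5,0,115,1,0,-20,0,115,1,0,-60,0,0,1,0,-95,0])

```text
time: 19.45
tool_pos: [463.9, -319.7, 126.9]
tcp_rot: [3.141, -0.002, 2.447]
contact_force: [0.8, -0.1, 0.0]
grip_width: 53.5
```

```bash
python3 -c "
from h import *
c=wrist('w11.png')
go(563,-131,150,180)"
```

```text
t 19.5 pos [ 466.9 -322.3  134.6] yaw 140.2 w 57.1 F [ 2.4 -2.   5.1] q6 -1.62
shift 48.5 208.5 -15.4 turn -39.8 rows 5.1
```

View pics/w11.png

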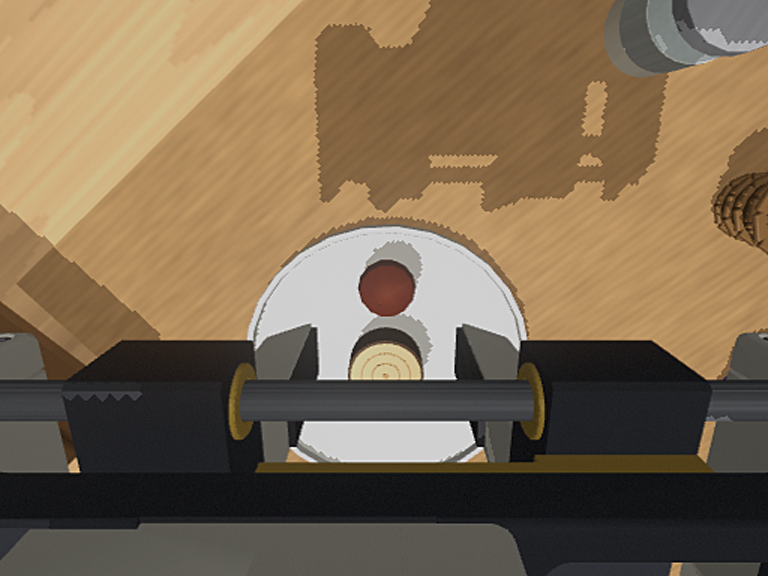

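Emit:
play_rows(moves=[0,0,10,-20,-7,0,10,45,-25,-14,0,20,85,-25,-21,0,30,125,-25,-28,0,40,165,-25,-35,0,48,206,-25,-40,0,48,206,-25,-40,0,48,206,-25,-40])

```text
time: 20.17
tool_pos: [559.9, -128.8, 151.0]
tcp_rot: [3.142, 0.0, -3.134]
contact_force: [0.3, 0.1, 1.4]
grip_width: 91.9
```

Emit:
play_rows(moves=[0,0,0,0,0,0,0,0,0,0])

```text
time: 20.33
tool_pos: [558.8, -132.1, 151.0]
tcp_rot: [-3.141, -0.0, -3.139]
contact_force: [-0.3, -0.4, 0.5]
grip_width: 91.7
```

```bash
python3 -c "
from h import *
c=wrist('w12.png')
go(563,-131,43,180);print(np.array(proj(c,(563,-131,78)))*1.5)
import pickle;pickle.dump(c,open('w12.pkl','wb'))"
```

```text
t 20.38 pos [ 558.8 -132.3  151.1] yaw -179.9 w 91.9 F [ 0.1 -0.3 -0.5] q6 -1.94
shift -4.3 1.3 108.1 turn 0.1 rows 2.6
[386.81972339 313.23372998]
```

View pics/w12.png

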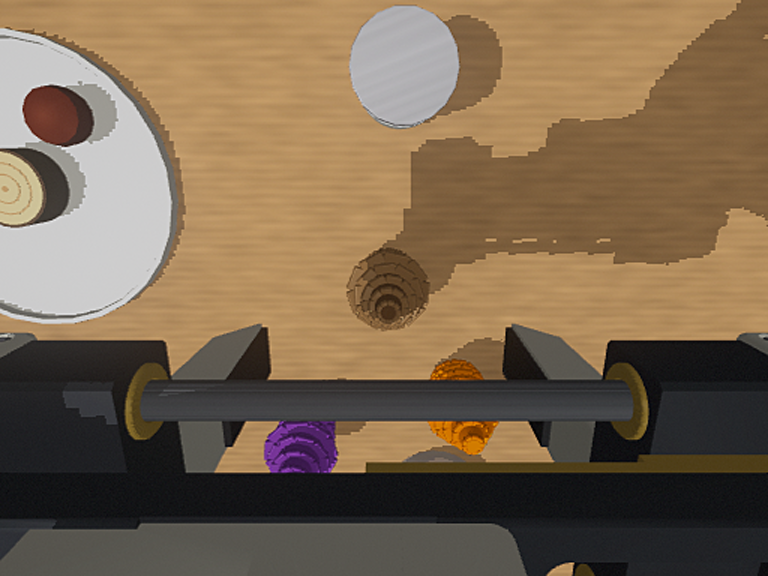

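The brown cone tip is at (388,311), against a predicted (387,313). The orange and purple look-alikes lie beyond it at (460,400) and (300,450).

Emit:
play_rows(moves=[0,-3.7,1.5,30,0,0,-3.7,1.5,60,0,0,-3.7,1.5,90,0,0,-3.7,1.5,108,0,0,-3.7,1.5,108,0,0,-3.7,1.5,108,0,255,-3.7,1.5,108,0,255,-3.7,1.5,108,0])

```text
time: 21.05
tool_pos: [564.0, -130.3, 45.0]
tcp_rot: [-3.14, 0.003, -3.138]
contact_force: [-0.7, -0.4, 0.5]
grip_width: 82.5
```

Emit:
play_rows(moves=[255,0,0,0,0,255,0,0,0,0,255,0,0,0,0,255,0,0,0,0,255,0,0,0,0,255,0,0,0,0,255,0,0,0,0,255,0,0,0,0])

```text
time: 21.72
tool_pos: [563.0, -129.5, 43.3]
tcp_rot: [3.142, 0.0, -3.137]
contact_force: [-0.4, -0.3, 1.6]
grip_width: 41.4
```

```bash
python3 -c "
from h import *
go(507.5,-355.3,110,180)"
```

```text
t 21.72 pos [ 563.  -129.5   43.3] yaw -179.8 w 41.4 F [-0.4 -0.3  1.6] q6 -1.93
shift 56.4 -225.6 -66.7 turn 0.2 rows 5.8
```

Emit:
play_rows(moves=[255,0,0,-35,0,255,0,0,-70,0,255,10,-38,-75,0,255,20,-76,-75,0,255,29,-114,-75,0,255,38,-152,-75,0,255,48,-190,-75,0,255,56,-225,-75,0])

```text
time: 22.38
tool_pos: [506.8, -356.7, 118.1]
tcp_rot: [3.142, -0.0, -3.138]
contact_force: [1.2, -0.9, -0.8]
grip_width: 41.9
```

Emit:
play_rows(moves=[255,0,0,0,0,255,0,0,0,0,255,0,0,0,0])

```text
time: 22.63
tool_pos: [507.7, -354.1, 117.8]
tcp_rot: [3.14, -0.001, -3.138]
contact_force: [-0.2, -0.3, 0.1]
grip_width: 41.0
```

```bash
python3 -c "
from h import *
c=wrist('w13.png');go(507.5,-355.3,67.5,180)
c=bot.capture('scene');save(c,'s13.png',(100,80,260,200),4)"
```

```text
t 22.68 pos [ 508.  -353.4  117.9] yaw -179.7 w 41.5 F [ 0.6  0.1 -0.9] q6 -2.31
shift 0.5 -1.9 50.4 turn 0.3 rows 1.2
```

View pics/w13.png

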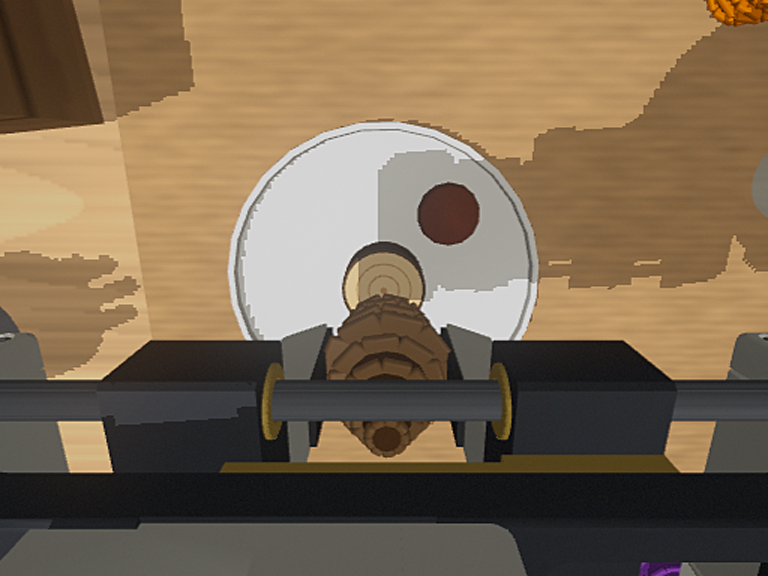

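View pics/s13.png

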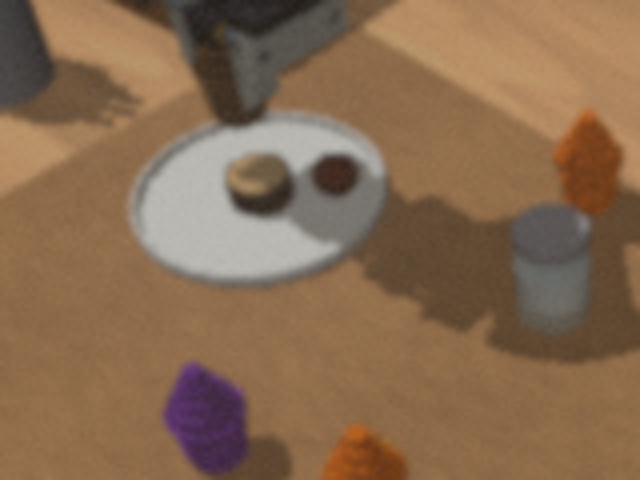

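```bash
python3 -c "
from h import *
c=wrist('w14.png');go(507.5,-355.3,67.5,180)
print(ray(c,383/1.5,289/1.5,24),ray(c,387/1.5,438/1.5,bot.get_obs()['tool_pos'][2]-43.3+78))"
```

```text
t 22.78 pos [ 508.4 -353.2  118.1] yaw -179.7 w 41.3 F [0.2 0.2 0.5] q6 -2.31
shift 0.9 -2.1 50.6 turn 0.3 rows 1.2
[ 506.37558839 -354.07870458   24.        ] [ 506.26959831 -352.32176043  152.84106477]
```

Emit:
play_rows(moves=[255,0,-2,20,0,255,0,-2,36,0,255,0,-2,46,0,255,0,-2,49,0,255,0,-2,49,0,255,0,-2,49,0,255,0,-2,49,0])

```text
time: 23.37
tool_pos: [508.5, -356.9, 70.2]
tcp_rot: [-3.14, 0.001, -3.137]
contact_force: [0.3, 0.3, -0.3]
grip_width: 41.4
```

```bash
python3 -c "
from h import *
go(508.3,-355.3,67.3,180)"
```

```text
t 23.37 pos [ 508.5 -356.9   70.2] yaw -179.7 w 41.4 F [ 0.3  0.3 -0.3] q6 -2.31
shift 0.2 1.6 2.9 turn 0.3 rows 0.1
```

Emit:
play_rows(moves=[255,0,1.5,1.5,0,255,0,1.5,2,0,255,0,1.5,2,0,255,0,1.5,2,0])

```text
time: 23.7
tool_pos: [507.9, -355.2, 67.4]
tcp_rot: [-3.141, 0.0, -3.138]
contact_force: [-0.2, 0.7, -0.4]
grip_width: 41.4
```

```bash
python3 -c "
from h import *
go(508.3,-355.3,67.3,180)"
```

```text
t 23.7 pos [ 507.9 -355.2   67.4] yaw -179.8 w 41.4 F [-0.2  0.7 -0.4] q6 -2.31
shift -0.4 -0.1 0.1 turn 0.2 rows 0.0
```

Emit:
play_rows(moves=[255,0,0,0.5,0,200,0,0,0.5,0,80,0,0,0.5,0,80,0,0,0.5,0,80,0,0,0.5,0,80,0,0,0.5,0,80,0,0,0.5,0,80,0,0,0.5,0])

```text
time: 24.37
tool_pos: [507.9, -355.2, 66.5]
tcp_rot: [3.141, -0.0, -3.138]
contact_force: [-0.1, -0.2, 0.1]
grip_width: 63.1
```

Emit:
play_rows(moves=[80,0,0,-25,0,80,0,0,-60,0,0,0,0,-95,0,0,0,0,-130,0,0,40,0,-140,0,0,80,20,-140,0,0,80,40,-140,0,0,80,40,-140,0])

```text
time: 25.03
tool_pos: [425.7, -312.6, 207.2]
tcp_rot: [3.14, -0.001, -3.138]
contact_force: [1.2, 0.6, 0.2]
grip_width: 91.5
```

```bash
python3 -c "
from h import *
c=wrist('w15.png');go(508.3,-355.3,67.3,180)
c=bot.capture('scene');save(c,'s15.png',s=1.5)
c=bot.capture('top');save(c,'t15.png',s=1.5)"
```

```text
t 25.08 pos [ 427.1 -314.4  207.4] yaw -179.8 w 91.6 F [ 0.7 -0.4  0.3] q6 -2.35
shift -81.0 -41.3 140.1 turn 0.2 rows 4.0
```

View pics/s15.png

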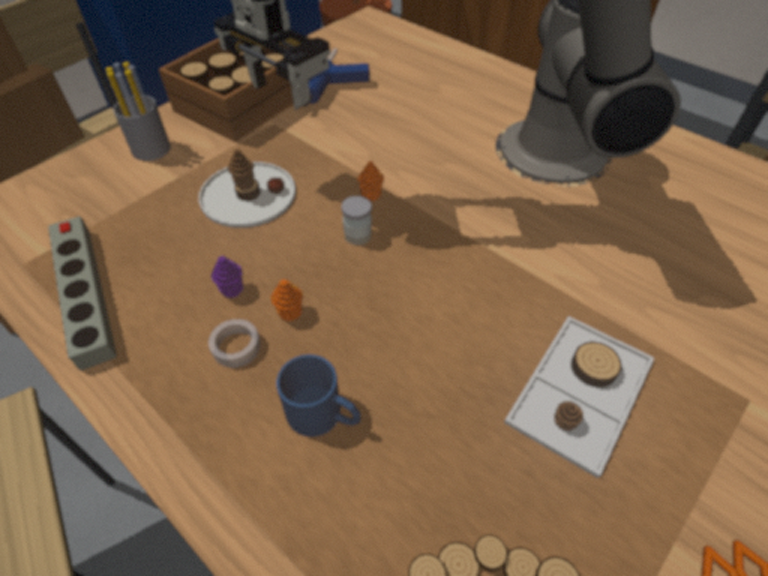

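View pics/t15.png

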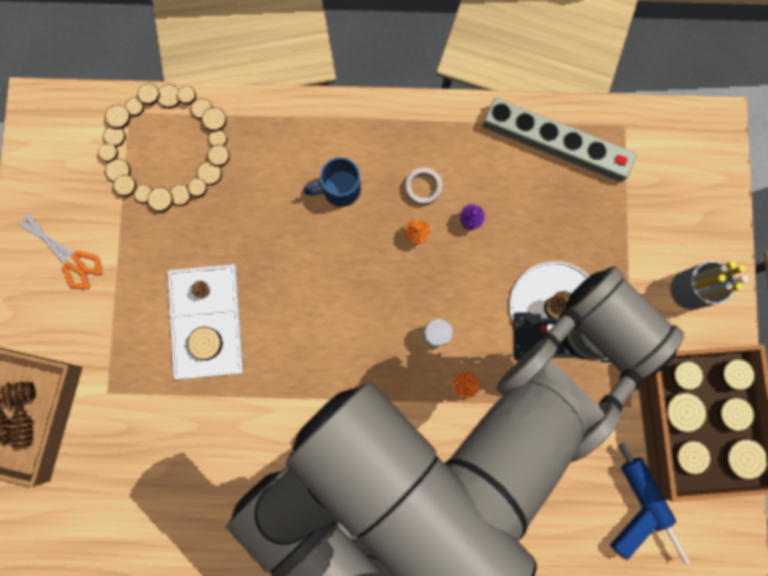

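View pics/w15.png

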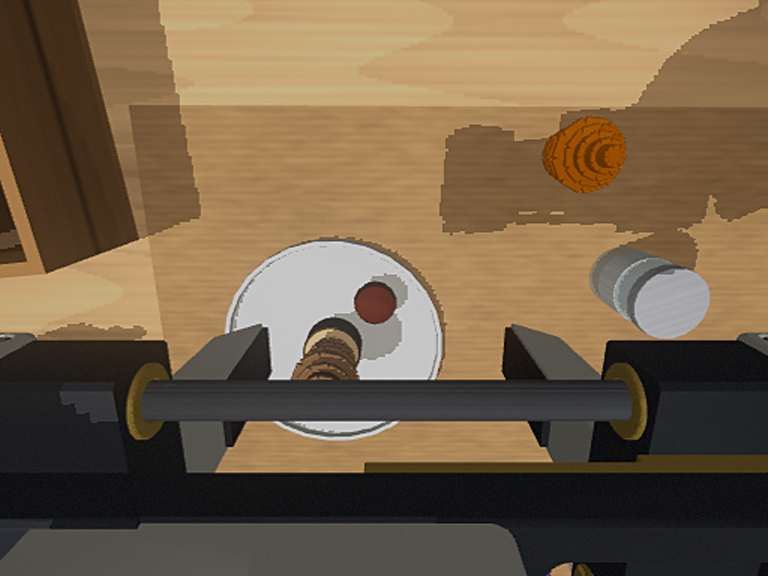

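The scene view shows everything placed: the tall cone stands on the slice at (243,175), the chestnut is at (277,185), and the tray is filled. A final numeric check follows, then hand-in.

Run:
```python
from h import *
c=bot.capture('top'); save(c,'tc.png',(105,170,170,260),6)
s=bot.capture('scene'); save(s,'sc.png',(125,90,205,155),8)
```

```text
(no output)
```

View pics/tc.png

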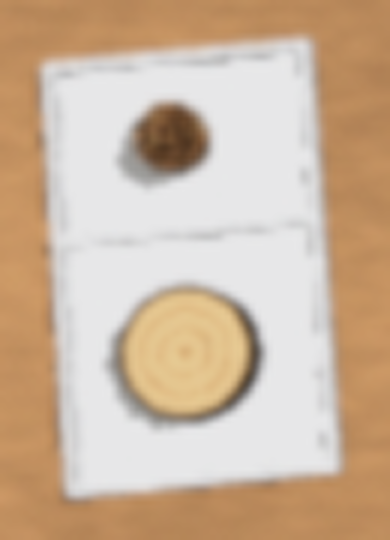

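View pics/sc.png

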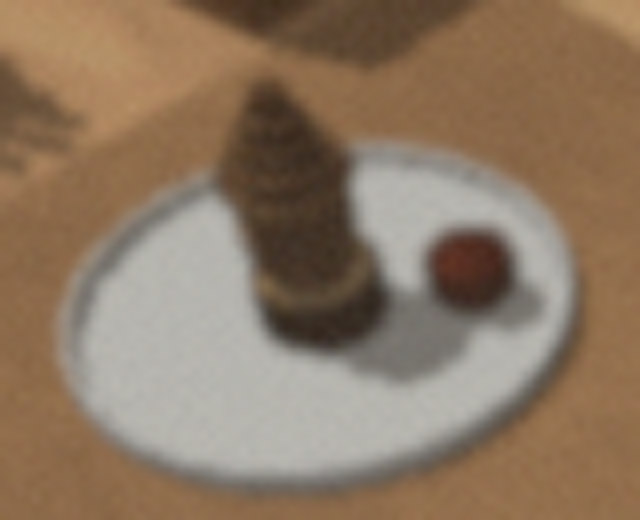

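Run:
```python
from h import *
c=bot.capture('top')
A=lambda u,v:(105+(u-2.5)/6,170+(v-2.5)/6)
k=[ray(c,*A(*p),10)[:2] for p in [(42,62),(310,38),(342,472),(66,498)]]
ctr=np.mean(k,0); f=(k[0]+k[1]-k[2]-k[3])/2; f/=np.linalg.norm(f); n=np.array([-f[1],f[0]])
print(ctr,np.arctan2(f[1],f[0]))
for nm,p,z in [("cone",(172,137),30),("slice",(185,352),24)]:
    d=ray(c,*A(*p),z)[:2]-ctr; print(nm,d@f,d@n)
print(bot.get_obs()["contact_force"])
```

```text
[462.67275747 319.33467251] 0.12455628700307189
cone 59.6341020554019 0.19533728399864217
slice -42.64289853559917 1.884709973958277
[-0.37434803  0.43021983  0.66438462]
```

In tray coordinates the cone is at (59.6, 0.2), against (60, 0), and the large slice is at (-42.6, 1.9), against (-42.5, 0). Both are in the middle of their cells.

```bash
python3 -c "
from plant import bot
print(bot.get_obs()['time'], bot.close_job())"
```

```text
the job is handed in; nothing more can be done
25.3333 None
```

Both kits are made up and the job was handed in at 25.3 s, with the gripper open and well clear of everything.

- **Wreath kit:** in the final top view, the large slice lies flat about 2 mm from the middle of the larger cell. The small cone stands upright within 1 mm of the middle of the smaller cell.
- **Centrepiece kit:** the small slice lies within about 2 mm of the dish's centre. The tall cone stands upright on it, and the chestnut sits on the dish's floor beside it, set down about 56 mm from the middle. I placed the chestnut before the tall cone, because the gripper would have had little room afterwards.
- **Left alone:** the jar, mug, tape roll and the orange and purple look-alikes appear unmoved in the last pictures.

None of these checks failed. The least certain is the tall cone on its slice: after release I checked it only by eye in the scene and wrist pictures, because the arm blocked part of the top view of the dish.

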